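Shut the slant-lid coffee bin and clip it with a snap hook

ROBOT

A 6-joint arm with a two-finger parallel gripper is mounted at the origin on the work surface. World frame = base frame: x ahead of the robot, y to its left, z up, the work surface at z = 0. Lengths are in m, angles in rad, forces in N, time in s.
With the tool pointing down it reaches from about 0.275 to 1 m from the base axis. Payload 8.4 kg.
Tool frame: the origin (TCP) lies on the centre line of the jaws, within the pads' length; the fingertips stand 17 mm ahead of it and the grasp point (between the pads) lies 2 mm behind it (bot.tcp_to_tips is the z of the fingertips in the tool frame, in m); z points along the fingers, y is the line along which they close (so a half turn about z gives the same grasp; the last joint's range is limited). The gripper opens to 85 mm and grips with 20 to 120 N. Pads are 22 mm wide; open, the fingers measure 114 mm over their backs; the gripper's body (76 mm by 85 mm) begins 54 mm behind the grasp point. The pads swing forward as they close: fully open they stand 13 mm farther back than shut.
Start: joints at [-1.331, 0.353, 1.633, -0, 1.155, -0.002], TCP at [0.15, -0.607, 0.248] pointing down, gripper open.
Joint ranges: [-2.63, 2.63], [-0.92, 2.1], [0.06, 2.66], [-1.3, 4.44], [0, 2.69], [-3.02, 3.02]. Speed limits (rad/s): [2.22, 2.22, 2.79, 3.14, 3.14, 3.14].

INTERFACE

Orientations are given as a unit quaternion [x, y, z, w].
In Python, from workcell import bot, hand, kinematics, get_obs, vision, hand_in gives the robot as it stands. The module is installed in compiled form; this text tells all that it offers. Calls block until the motion is done:
- bot.reach(position, orientation): joint-space move of the TCP to a pose.
- bot.servo_line(position, ori=None, velocity=0.15): straight line of the TCP; ori=None keeps the orientation; velocity is the mean speed in m/s.
- bot.goto_joints(angles): joint-space move.
- hand.move_gripper(opening, strength=None): finger opening in m; strength is the grip in N (None keeps the last); returns when the fingers have stopped.
- bot.dwell(seconds).
- kinematics.solve_ik(position, orientation): joint angles nearest the present ones, or None.
- get_obs(): the state.
- vision.read_camera(name): name is "scene" or "top" or "wrist"; returns a dict with "frame" (384x512x3 uint8, red, green, blue), "intrinsics" (3x3 intrinsics, pixels), "view" (4x4, takes a point from world to camera coordinates). Camera axes: x right, y down, z forward; pixel columns grow to the right and rows downward; lengths in m; the calibration is good to about 2 mm. The wrist camera is an equidistant fisheye: a pixel r from the principal point sees the ray r / f radians off the axis. A picture is of the moment at which its call begins. There is no depth.
A pose or a line that the arm cannot do raises bot.IKError and nothing moves.
- hand_in(): hands the job in; it is judged then, once.
The state is a dict: "time_s": time; "joint_pos": joint angles; "joint_vel": joint speeds; "joint_efforts": joint torques, N m; "position": TCP position; "orientation": TCP orientation; "wrist_force": force on the tool from outside, world axes, zero at the start; "ft_torque": the same for the moment, N m; "gripper_width": finger opening in m; "grip_force": force on a finger pad.
Only numpy, scipy, OpenCV 4.12 (cv2) and the standard library are available. Lean on these libraries where they do the work, as an engineer would, in place of code of your own. Each camera call takes 0.05 s, during which the arm holds its last target. There are 200 camera calls.

TASK

Shut the slanted lid of the blue coffee bin fully, so that the steel staple stands up through the slot in the lid. Then take the red snap hook from the counter and clip it onto the staple: press its sprung gate in against one leg of the staple until the hook has gone round that leg (that one only) and the gate snaps shut. Let go and leave the hook hanging still on the staple, with the lid shut and the other things on the counter undisturbed.

Things in the scene. Friction and masses are not known exactly. Their poses are not given: they have to be found in the camera images.
- bin: Blue sheet-steel coffee bin fixed to the counter, 200 x 200 mm on plan, 75 mm high in front, 215 mm at the back; its top slopes down 35 deg towards its front. Origin: centre of the underside; its -x axis is the front, z up. It varies in place and yaw. The lid's hinge lies along the top back edge, at (+100, 0, 215) mm.
- lid (a joint): Angle (rad) of the bin's lid about the hinge at its upper back edge: 0 fully shut, lying on the 35 deg slope; grows as the front edge swings up (starts 0.6 to 1.15). Stiff friction hinge: it stays where it is left; a few N pressed down near its middle move it. Plate 6 mm thick, 208 mm wide, from the hinge to 252 mm down the slope, with a 52 x 16 mm slot for the staple.
- lid_press (a point): Point on the lid's upper face, on its centre line, 160 mm from the hinge (92 mm from the front edge): a good place to press it shut. Moves with the lid.
- staple_right_leg (a point): The bin's steel staple is an upside-down U of 6 mm rod on the slope's lower end, square to the slope (leaning 35 deg forward). Shut, the lid has it through its slot 22 mm from the front edge, with 26 mm clear height under its bar. This point: centre of its right (bin -y) leg, 13 mm above the shut lid's face (half-way up). Axes as the bin's.
- staple_left_leg (a point): The same point of the staple's left (bin +y) leg, 36 mm from the right leg's (30 mm clear between them; staple 42 mm wide outside). Axes as the bin's.
- hook_grip (a point): Centre of the flat shank of the red snap hook, 36 mm long (x), 16 wide (y), 10 thick (z), lying flat on the counter, z up: the place to grip. x points to the hook's bend, y to the gate's side. From here: gate hinge (22, 14), gate tip (66, 14), nose tip (67, 14), back rod (middle) y -18, inside of the bend x 82 mm; rods 10 mm thick, gate 8 mm; opening inside about 22 mm wide. Tail ring at x -26. 75 to 120 g.
- gate (a joint): Angle (rad) of the hook's steel gate: 0 shut against the nose, up to 0.62 pressed inward (about the hinge at its shank end). A spring shuts it; about 3 N on the gate near the nose opens it. A leg entering at x 58 mm and y 2 mm from the grip point swings it about 0.5; the leg then goes up into the bend, past the gate's tip, and the gate snaps shut.
- scoop: Wooden coffee scoop lying on the counter, 162 mm long, bowl 54 mm across; origin under its middle. Leave it alone.
- carafe: Glass carafe with a steel lid, 116 mm across, 191 mm high; origin at the centre of its base. Leave it alone.
- funnel: White plastic funnel standing mouth down, 104 mm across, 115 mm high; origin at the centre of its base. Leave it alone.
- sugar_tin: Brass-coloured tin, 72 mm across, 100 mm high; origin at the centre of its base. Leave it alone.
- snap_hook: The red snap hook as a whole, 130 mm long with its tail ring, 42 mm wide. Origin 46 mm from the grip point towards the bend, on its underside; axes as the grip point's.
Mind the look-alikes: they are no part of the job. Of the things shaped like the snap_hook, the red one is meant.

How it is judged:
By the outcome, as a careful person would: the job done as asked, in the order asked, and still so for the second after the job is handed in, with the robot touching nothing.
It also fails if it takes over 54 s, if anything falls off the work surface, if the arm or the gripper's body presses on something with over 40 N, if the wrist force passes 120 N, or if a joint passes its speed limit or range.

## Working session

There is one attempt and no reset: what is moved stays moved. The work goes in short steps, each a Python script; the robot and the scene stay as the last script left them, time stands still between calls to the robot, and variables do not carry over. Pictures are saved under pics/ and viewed, at most 10 in all, crops included, and the job is handed in when it is done.

```bash
mkdir -p pics; python3 - <<'E'
from workcell import bot, hand, kinematics, get_obs, vision
import cv2,numpy as np,json
ims=[]
for n in ["scene","top"]:
    r=vision.read_camera(n); cv2.imwrite(f"pics/{n}0.png",cv2.resize(r["frame"][:,:,::-1],(800,600),interpolation=cv2.INTER_CUBIC))
    cv2.imwrite(f"{n}_raw.png",r["frame"][:,:,::-1])
    print(n,np.round(r["intrinsics"],1).tolist(),np.round(r["view"],4).tolist())
    np.savez(n+"_cal.npz",K=r["intrinsics"],T=r["view"])
o=get_obs();print(o["time_s"],o["orientation"],o["wrist_force"])
E
```

```text
scene [[416.7, 0.0, 254.3], [0.0, 416.7, 190.4], [0.0, 0.0, 1.0]] [[-0.9713, -0.238, -0.0027, 0.5875], [-0.1961, 0.8066, -0.5576, 0.2324], [0.1349, -0.541, -0.8301, 1.3514], [0.0, 0.0, 0.0, 1.0]]
top [[481.3, 0.0, 261.4], [0.0, 481.3, 181.1], [0.0, 0.0, 1.0]] [[0.0109, -0.9998, -0.0148, -0.0078], [-0.9987, -0.0101, -0.0507, 0.6123], [0.0506, 0.0153, -0.9986, 1.4939], [0.0, 0.0, 0.0, 1.0]]
0.1 [ 9.92700952e-01  1.20600329e-01 -6.15366445e-05 -6.13994559e-04] [-0.15663168  0.18030684 -0.54797811]
```

View pics/scene0.png

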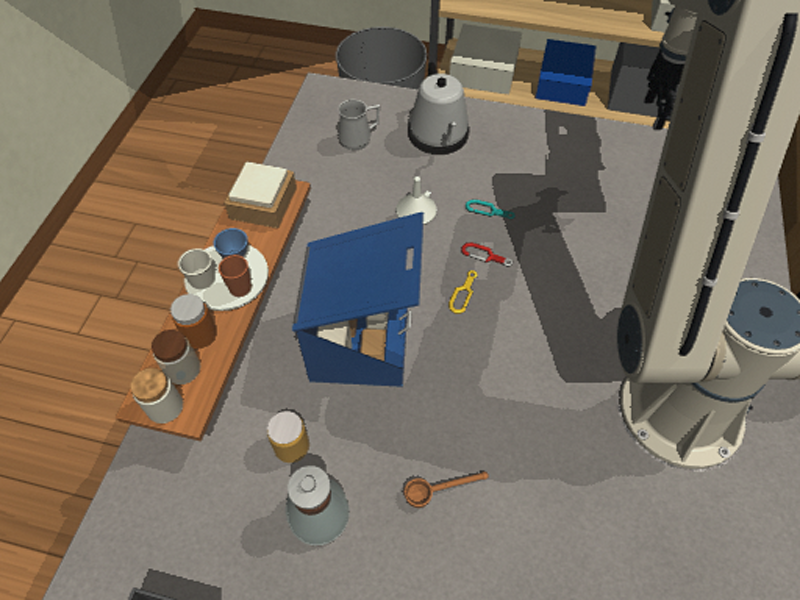

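View pics/top0.png

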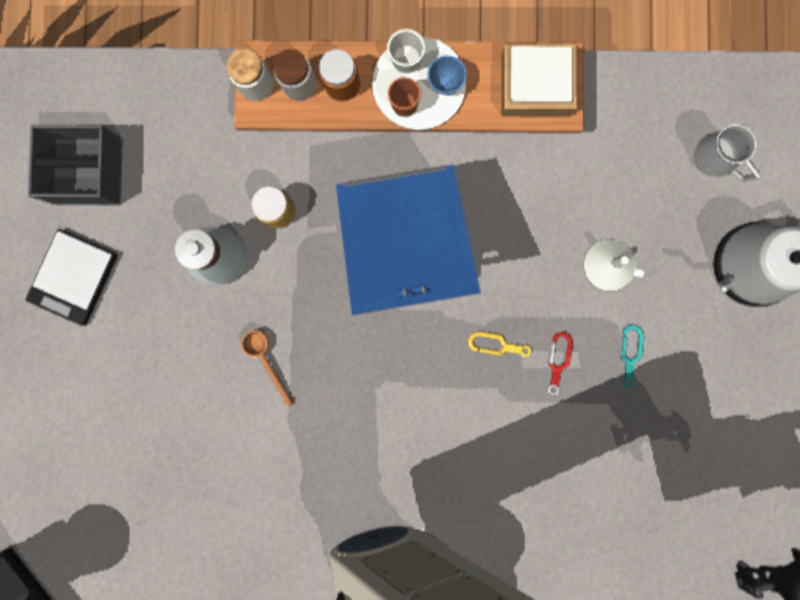

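The two views show the bin with its lid half open (top view 345–480, 165–315). There are three hook shapes in the top view: yellow (500,344), red (560,362) and teal (632,355). The red one is the one described. I'll confirm it in a crop.

```bash
python3 - <<'E'
import cv2,numpy as np
t=cv2.imread("top_raw.png");s=cv2.imread("scene_raw.png")
a=t[205:260,330:380]; b=s[130:250,180:345]; c=t[100:205,205:315]
A=cv2.resize(a,None,fx=7,fy=7,interpolation=cv2.INTER_CUBIC)   #350x385
C=cv2.resize(c,None,fx=4,fy=4,interpolation=cv2.INTER_CUBIC)   #440x420
o=np.zeros((425,800,3),np.uint8);o[:385,:350]=A;o[:420,355:795]=C
cv2.imwrite("pics/crop1.png",o)
cv2.imwrite("pics/crop2.png",cv2.resize(b,None,fx=4.8,fy=4.8,interpolation=cv2.INTER_CUBIC))
E
```

```text
(no output)
```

View pics/crop1.png

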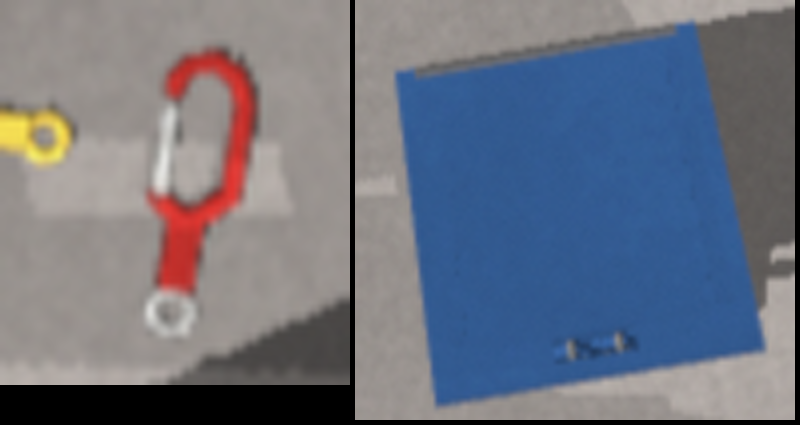

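View pics/crop2.png

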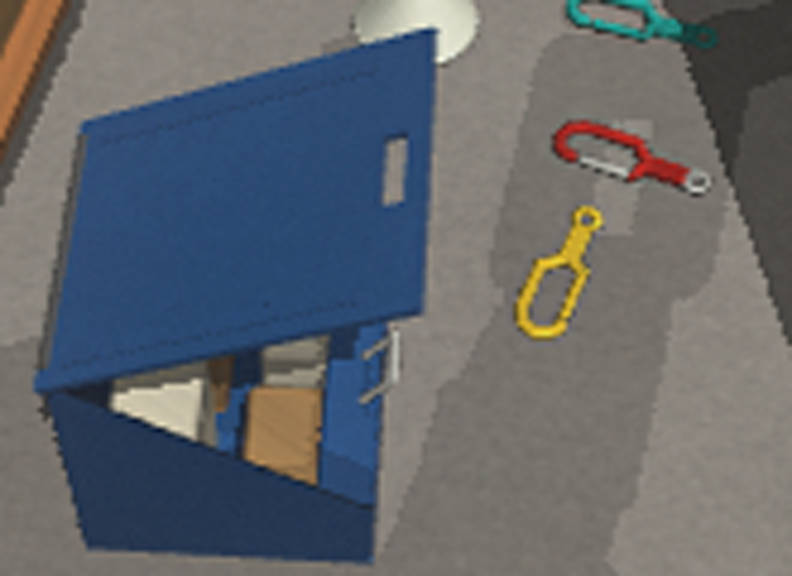

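The crop shows the red hook with a steel gate on its left side, nose tip at crop (175,92) and ring at (171,312). That makes it the snap hook: the yellow and teal ones are different colours and have no steel gate. In the scene crop the lid is open, with the staple bar at about (396,357). Next I'll fit the poses.

```bash
cat > h.py <<'E'
import numpy as np
from scipy.optimize import least_squares
from scipy.spatial.transform import Rotation as R
cal={n:np.load(n+"_cal.npz") for n in ("scene","top")}
def proj(n,P):
    K,T=cal[n]["K"],cal[n]["T"]; c=np.asarray(P)@T[:3,:3].T+T[:3,3]; p=c@K.T; return p[...,:2]/p[...,2:]
S=np.radians(35)
def lidpt(d,y,q,h=.006):
    a=S-q; return np.array([.1-d*np.cos(a)-h*np.sin(a),y,.215-d*np.sin(a)+h*np.cos(a)])
def W(b,P): return R.from_euler('z',b[2]).apply(P)+[b[0],b[1],0]
E
python3 - <<'E'
from h import *
top=lambda u,v:((u-355+.5)/4-.5+205,(v+.5)/4-.5+100)
sc=lambda u,v:((u+.5)/4.8-.5+180,(v+.5)/4.8-.5+130)
def obs(q): return [("top",lidpt(.252,.104,q),top(437,405)),("top",lidpt(.252,-.104,q),top(764,350)),
 ("top",lidpt(.0,.104,q),top(397,72)),("top",lidpt(.0,-.104,q),top(693,24)),
 ("scene",lidpt(.252,-.104,q),sc(436,30)),("scene",lidpt(.252,.104,q),sc(422,312)),("scene",lidpt(0,.104,q),sc(38,385)),("scene",lidpt(0,-.104,q),sc(85,125)),
 ("scene",[-.1,.1,0],sc(372,562)),("scene",[.1,.1,0],sc(90,547)),("scene",[-.1085,0,.1118],sc(396,357))]
f=lambda b:np.concatenate([proj(n,W(b,P))-p for n,P,p in obs(b[3])])
r=least_squares(f,[.6,0,.1,.8],loss='soft_l1');print("bin",r.x.round(4));print(r.fun.reshape(-1,2).round(1).tolist())
b=r.x; np.save("bin.npy",b)
print("rleg",W(b,[-.0993,-.018,.0986]))
tp=lambda u,v:((u+.5)/7-.5+330,(v+.5)/7-.5+205)
H=[([.092,-.002],(210,50)),([-.026,0],(171,312)),([.067,.014],(172,95)),([.022,.014],(157,195)),([.045,-.018],(243,130))]
g=lambda h:np.concatenate([proj("top",R.from_euler('z',h[2]).apply([*P,.005])+[h[0],h[1],0])-tp(*p) for P,p in H])
r=least_squares(g,[.35,-.3,0]);print("hook",r.x.round(4),r.fun.reshape(-1,2).round(1).tolist());np.save("hook.npy",r.x)
E
```

```text
bin [0.69   0.0041 0.1779 1.0394]
[[-0.1, -0.1], [0.5, -0.3], [-0.3, 0.7], [0.8, -0.1], [0.3, -0.0], [0.1, 0.2], [0.0, 0.9], [0.2, -1.1], [0.2, 0.5], [-0.9, 0.3], [-0.3, -0.0]]
rleg [ 0.59546362 -0.03114021  0.0986    ]
hook [ 0.4324 -0.2987 -0.1125] [[0.3, -1.2], [0.9, -1.2], [-0.3, -0.3], [0.2, -0.3], [-1.1, 2.9]]
```

```bash
cat >> h.py <<'E'
def tool(yaw,t=0.):
    "tool z leaning t from down towards +x of a frame yawed by yaw; tool y = -frame y"
    M=np.array([[np.cos(t),0,np.sin(t)],[0,-1,0],[np.sin(t),0,-np.cos(t)]]).T
    M=np.column_stack([[np.cos(t),0,np.sin(t)],[0,-1,0],[np.sin(t),0,-np.cos(t)]])
    return R.from_euler('z',yaw)*R.from_matrix(M)
E
sed -i '/\.T$/{/M=np.array/d}' h.py
cat > lid.py <<'E'
from h import *
from workcell import bot, hand, get_obs, vision
import cv2
b=np.load("bin.npy"); tips=bot.tcp_to_tips
def pose(q,gap):
    t=np.clip(S-q,0,S); o=tool(b[2],t)
    p=W(b,lidpt(.16,0,q,.006+gap))-o.as_matrix()[:,2]*tips
    return p,o.as_quat()
hand.move_gripper(0.0)
p,o=pose(b[3],.06); 
bot.servo_line([.25,-.5,.42],velocity=.4)
bot.reach(p,o); 
f0=np.array(get_obs()["wrist_force"])
for q in np.r_[np.linspace(b[3],.1,7),.04,.0,-.02,-.035]:
    p,o=pose(q,0); bot.servo_line(p,o,velocity=.12 if q>.05 else .05)
    f=np.array(get_obs()["wrist_force"])-f0; print(round(q,2),f.round(1),round(get_obs()["time_s"],1))
    if q<.05 and np.linalg.norm(f)>22: break
p,o=pose(0,.10); bot.servo_line(p,o,velocity=.25)
bot.reach([.42,-.28,.33],tool(-.11).as_quat())
for n in ("scene","wrist"):
    r=vision.read_camera(n); cv2.imwrite(n+"_raw1.png",r["frame"][:,:,::-1]); np.savez(n+"1.npz",K=r["intrinsics"],T=r["view"])
s=cv2.imread("scene_raw1.png")[130:250,180:345]
w=cv2.imread("wrist_raw1.png")
o=np.zeros((384,790,3),np.uint8); o[:,278:]=w; o[:200,:275]=cv2.resize(s,(275,200),interpolation=cv2.INTER_CUBIC)
cv2.imwrite("pics/after_lid.png",o); print(get_obs()["time_s"],r["intrinsics"].round(1).tolist())
E
python3 lid.py
```

```text
1.04 [0.8 1.3 1.1] 4.6
0.88 [-0.3  2.5  0.8] 4.9
0.73 [0.9 0.4 1. ] 5.3
0.57 [1.  0.1 0.4] 5.7
0.41 [-0.1  1.   0.8] 6.0
0.26 [-0.1  0.1  1. ] 6.4
0.1 [0.3 0.9 1.1] 6.8
0.04 [-0.1  1.6  0.5] 7.2
0.0 [1.3 0.2 0.5] 7.7
-0.02 [-33.1  -3.3  39.8] 7.9
9.9667 [[297.3, 0.0, 258.8], [0.0, 297.3, 188.2], [0.0, 0.0, 1.0]]
```

View pics/after_lid.png

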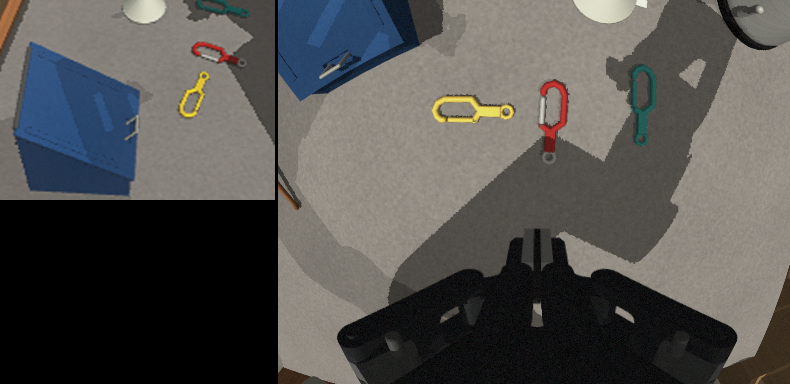

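The lid is down: the scene inset shows the staple standing through the slot at about (133,128). The red hook is in the wrist view at about (552,120). I'll measure the hook and the staple once more in enlarged wrist crops.

```bash
python3 - <<'E'
import cv2,numpy as np
w=cv2.imread("wrist_raw1.png"); o=np.zeros((600,800,3),np.uint8)
o[:600,:330]=cv2.resize(w[75:169,250:302],None,fx=6.3462,fy=6.383,interpolation=cv2.INTER_CUBIC)[:600,:330]
o[:450,340:790]=cv2.resize(w[40:94,26:80],(450,450),interpolation=cv2.INTER_CUBIC)
cv2.imwrite("pics/crop3.png",o)
E
```

```text
(no output)
```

View pics/crop3.png

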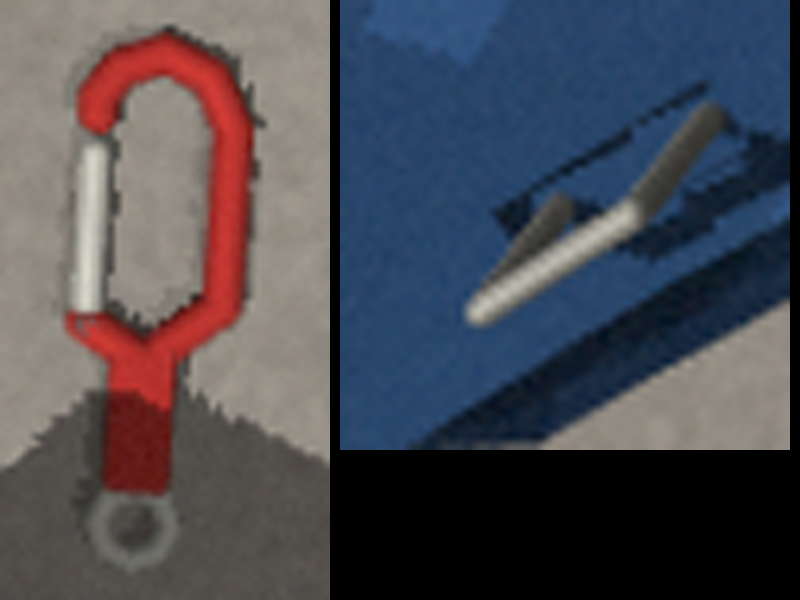

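The left crop shows the hook: nose tip (98,130), gate hinge (88,312), ring (134,527), bend top (165,35). The right crop shows the staple bar from (479,311) to (632,213), standing through the slot.

```bash
python3 - <<'E'
from h import *
z=np.load("wrist1.npz");K,T=z["K"],z["T"]
def pw(P):
    c=T[:3,:3]@np.asarray(P)+T[:3,3]; th=np.arctan2(np.hypot(c[0],c[1]),c[2]); ph=np.arctan2(c[1],c[0])
    return np.array([K[0,2]+K[0,0]*th*np.cos(ph),K[1,2]+K[1,1]*th*np.sin(ph)])
a=lambda u,v:np.array([(u+.5)/6.346-.5+250,(v+.5)/6.383-.5+75])
s=lambda u,v:np.array([(u-340+.5)/8.333-.5+26,(v+.5)/8.333-.5+40])
H=[([.092,-.002],(165,35)),([-.026,0],(134,527)),([-.018,0],(137,491)),([.067,.014],(97,130)),([.022,.014],(87,312)),([.045,-.018],(228,220))]
g=lambda h:np.concatenate([pw(R.from_euler('z',h[2]).apply([*P,.005])+[h[0],h[1],0])-a(*p) for P,p in H[:5]])
r=least_squares(g,np.load("hook.npy"));print("hook",np.load("hook.npy"),r.x.round(4),r.fun.reshape(-1,2).round(1).tolist());np.save("hook2.npy",r.x)
b=np.load("bin.npy")
B=[([-.1085,.018,.1118],(479,311)),([-.1085,-.018,.1118],(632,213))]
f=lambda c:np.concatenate([pw(W([c[0],c[1],b[2]],P))-s(*p) for P,p in B])
print(f(b).round(1)); r=least_squares(f,b[:2]);print("bin",b[:2],r.x.round(4),r.fun.round(1))
E
```

```text
hook [ 0.43238415 -0.29872933 -0.1125323 ] [ 0.431  -0.2999 -0.1526] [[0.5, -0.8], [0.1, -0.7], [-0.1, -0.2], [-0.3, 0.3], [-0.1, 1.4]]
[-0.5 -0.  -0.7  0.3]
bin [0.69001284 0.00414342] [0.6899 0.003 ] [ 0.1 -0.2 -0.   0.2]
```

```bash
cat >> h.py <<'E'
BIN=np.array([.68995,.0036,.1779]); DZ=.015   # bin pose; held hook centre ahead of TCP
def place(hx,hy,h=.013):
    "TCP pose with the right leg at (hx,hy) of the held hook, whose mid-plane is h above the lid"
    o=tool(BIN[2],S); X,_,Z=o.as_matrix().T; Y=R.from_euler('z',BIN[2]).apply([0,1,0])
    L=W(BIN,[-.0993,-.018,.0986])
    return L-X*hx-Y*hy-Z*(DZ+h-.013),o.as_quat()
E
python3 - <<'E'
from h import *
from workcell import bot, hand, kinematics, get_obs, vision
import cv2
h=np.load("hook2.npy"); o=tool(h[2]).as_quat()
hand.move_gripper(.045,strength=70)
bot.reach([h[0],h[1],.10],o); bot.servo_line([h[0],h[1],.0205],velocity=.12)
print(get_obs()["wrist_force"].round(1) if hasattr(get_obs()["wrist_force"],'round') else get_obs()["wrist_force"])
hand.move_gripper(0.0,strength=70); g=get_obs(); print(g["gripper_width"],g["grip_force"])
bot.servo_line([h[0],h[1],.18],velocity=.25)
p,q=place(.058,.045,.075); print(p,kinematics.solve_ik(p,q)); bot.reach(p,q)
r=vision.read_camera("wrist"); w=r["frame"][:,:,::-1].copy(); np.savez("wrist2.npz",K=r["intrinsics"],T=r["view"]); cv2.imwrite("wrist_raw2.png",w)
cv2.imwrite("pics/held.png",cv2.resize(w[100:300,150:410],(780,600),interpolation=cv2.INTER_CUBIC))
g=get_obs();print(g["time_s"],g["gripper_width"],g["position"],p)
np.save("obs2.npy",np.r_[g["position"],g["orientation"]])
E
```

```text
[-1.1  0.   0.5]
0.013337653194100752 68.41498374938965
[ 0.51313656 -0.09220144  0.12840727] [-0.36776992  0.24691342  2.33370678  1.50151474  0.30301246 -0.38895531]
14.7583 0.013318147551501229 [ 0.51348822 -0.09246205  0.12830573] [ 0.51313656 -0.09220144  0.12840727]
```

View pics/held.png

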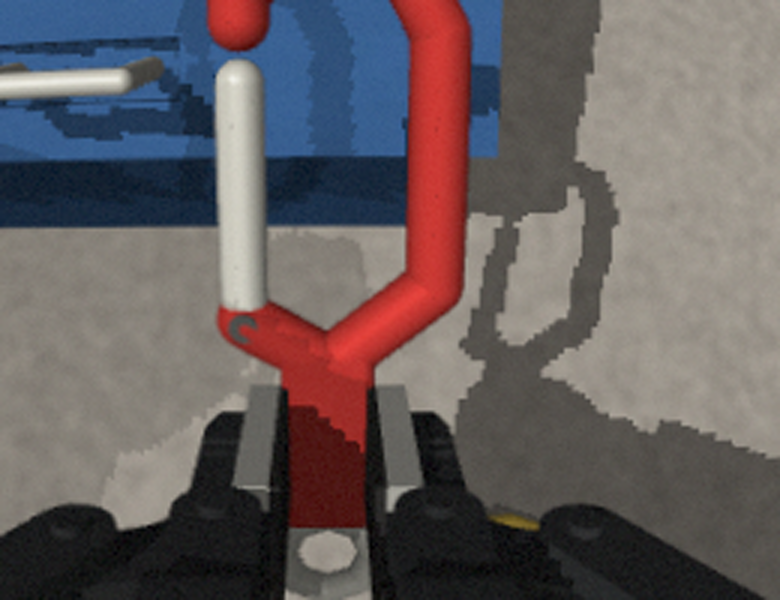

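The hook is held straight, with the gate tip at (239,60), the gate hinge at (243,325) and the staple bar ending at (128,80). I'll fit its pose in the hand.

```bash
python3 - <<'E'
from h import *
z=np.load("wrist2.npz");K,T=z["K"],z["T"]; ob=np.load("obs2.npy"); Rt=R.from_quat(ob[3:])
def pw(P):
    c=T[:3,:3]@np.asarray(P)+T[:3,3]; th=np.arctan2(np.hypot(c[0],c[1]),c[2]); ph=np.arctan2(c[1],c[0])
    return np.array([K[0,2]+K[0,0]*th*np.cos(ph),K[1,2]+K[1,1]*th*np.sin(ph)])
a=lambda u,v:np.array([(u+.5)/3-.5+150,(v+.5)/3-.5+100])
Rh=R.from_matrix(np.diag([1.,-1,-1]))   # hook axes in tool
def hk(h,P): return Rt.apply(R.from_euler('z',h[2]).apply(Rh.apply(P))+[h[0],h[1],h[3]])+ob[:3]
H=[([.066,.014,.002],(239,62)),([.022,.014,.005],(243,325)),([-.018,0,.005],(327,527)),([.050,-.018,.005],(440,150))]
def g(h):
    e=np.array([pw(hk(h,P))-a(*p) for P,p in H]); e[3,1]=0; return np.r_[e.ravel(),(h[3]-.015)*1000]
r=least_squares(g,[0,0,0,.015]);print(r.x.round(4),r.fun.round(1))
f=lambda c:np.concatenate([pw(W([c[0],c[1],BIN[2]],[-.1085,-.018,.1118]))-a(126,80)])
print("bin from right bar end",least_squares(f,BIN[:2]).x.round(4))
E
```

```text
[-0.0007 -0.0001 -0.0015  0.0168] [-0.5 -1.6 -0.2  1.   0.1  1.1  0.6  0.   1.8]
bin from right bar end [0.6906 0.001 ]
```

```bash
python3 - <<'E'
from h import *
from workcell import bot, hand, get_obs, vision
import cv2
f0=np.array(get_obs()["wrist_force"])
def go(*a,v=.08):
    p,q=place(*a); bot.servo_line(p,q,velocity=v); f=np.array(get_obs()["wrist_force"])-f0
    print(a,f.round(1),round(get_obs()["time_s"],1)); return np.linalg.norm(f)
go(.058,.040,.013,v=.12)
for y in (.022,.012,.006,.001):
    if go(.058,y,.013,v=.05)>25: break
else:
    for x in (.064,.070,.076): 
        if go(x,0.,.013,v=.05)>25: break
r=vision.read_camera("wrist"); w=r["frame"][:,:,::-1]; cv2.imwrite("wrist_raw3.png",w)
s=vision.read_camera("scene")["frame"][:,:,::-1]; cv2.imwrite("scene_raw3.png",s)
o=np.zeros((450,800,3),np.uint8); o[:,:480]=cv2.resize(w[40:220,160:352],(480,450),interpolation=cv2.INTER_CUBIC)
o[:240,485:795]=cv2.resize(s[175:223,240:302],(310,240),interpolation=cv2.INTER_CUBIC)
cv2.imwrite("pics/clip.png",o); print(get_obs()["gripper_width"])
E
```

```text
(0.058, 0.04, 0.013) [-0.5 -0.3 -1. ] 15.4
(0.058, 0.022, 0.013) [ 1.   0.3 -0.5] 15.9
(0.058, 0.012, 0.013) [ 0.2 -2.5 -0.8] 16.3
(0.058, 0.006, 0.013) [-0.5 -2.3 -1.8] 16.6
(0.058, 0.001, 0.013) [ 1.  -2.4 -1.7] 16.8
(0.064, 0.0, 0.013) [ 0.4 -0.6 -1.1] 17.1
(0.07, 0.0, 0.013) [ 0.1  0.2 -0.8] 17.3
(0.076, 0.0, 0.013) [-0.  -0.7 -0.1] 17.6
0.013413999226508556
```

View pics/clip.png

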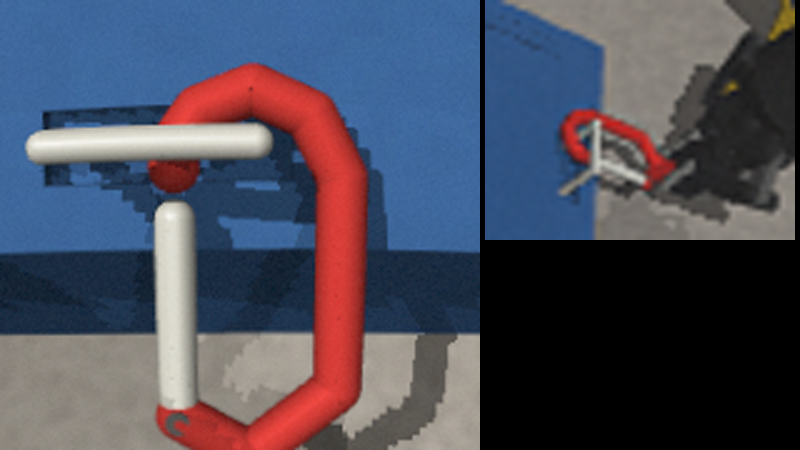

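The gate is shut (175,205–410), the nose passes under the bar (175,175), and the right leg (about 260,140) is inside the hook. The side force rose to 2.4 N and then fell off, which matches the gate snapping shut. Next I'll lower the hook, release it and retreat.

```bash
python3 - <<'E'
from h import *
from workcell import bot, hand, get_obs, vision
import cv2
f0=np.array(get_obs()["wrist_force"])
for a in ((.077,0.,.010),(.077,0.,.0075)):
    p,q=place(*a); bot.servo_line(p,q,velocity=.04); f=np.array(get_obs()["wrist_force"])-f0; print(f.round(1))
    if np.linalg.norm(f)>8: break
hand.move_gripper(.040); bot.dwell(.3)
p,q=place(.077,0.,.12); bot.servo_line(p,q,velocity=.12)
bot.reach([.40,-.30,.33],tool(0).as_quat()); bot.dwell(1.5)
ims=[vision.read_camera(n)["frame"][:,:,::-1] for n in ("scene","top","scene")]
s,t,s2=ims; print("moving",np.abs(s.astype(int)-s2)[175:235,230:320].max())
o=np.zeros((600,800,3),np.uint8); o[:300,:400]=cv2.resize(s,(400,300),interpolation=cv2.INTER_AREA);o[300:,:400]=cv2.resize(t,(400,300),interpolation=cv2.INTER_AREA)
o[:300,405:795]=cv2.resize(s[175:235,240:318],(390,300),interpolation=cv2.INTER_CUBIC); o[305:595,405:795]=cv2.resize(t[165:223,235:313],(390,290),interpolation=cv2.INTER_CUBIC)
cv2.imwrite("pics/final.png",o); print(get_obs()["time_s"])
E
```

```text
[0.3 1.5 0.8]
[-0.3  0.4  0.3]
moving 6
22.85
```

View pics/final.png

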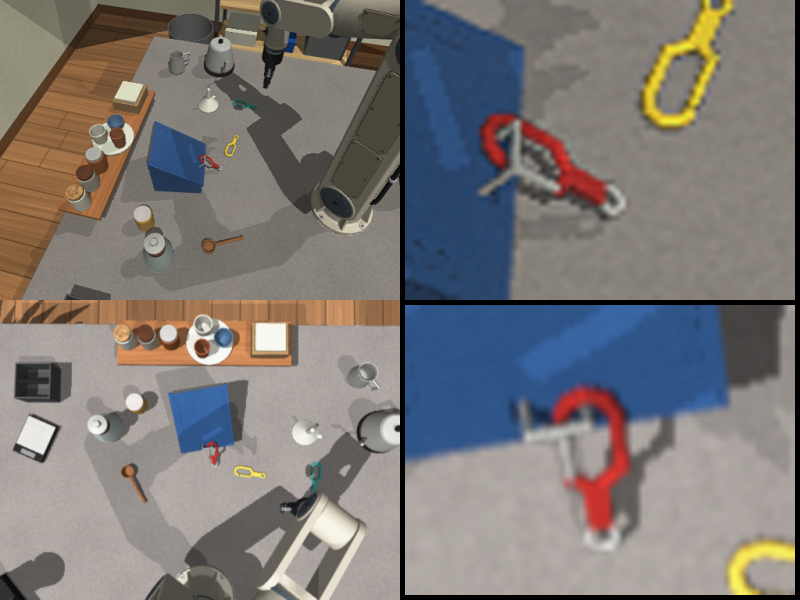

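The hook hangs still on the right leg with its gate shut (crop 590,430). The lid is shut and the other things haven't moved. I'm handing in.

```bash
python3 -c "
from workcell import hand_in
print(hand_in())"
```

```text
the job is handed in; nothing more can be done
None
```

The job is handed in: the lid is shut, and the red snap hook hangs still on the staple's right leg with its gate shut; one doubt is that shutting the lid peaked at about 52 N on the fingertips, and I took the 40 N limit to cover only the arm and gripper body.

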